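Swing out the bench hook and hang the sample basket

TASK

Swing the folded steel hook on the wooden bench screen fully out, until it stands square to the screen, then hang the basket of vials on it by its wire handle, between the screen and the hook's upturned end. Keep the basket upright, lower it onto the hook gently, leave it hanging there, and do not disturb the other things on the bench.

Things in the scene. Friction and masses are not known exactly. Their poses are not given: they have to be found in the camera images.
- hook (a joint): Hinge of the folding hook, upright (vertical) axis. 0 = folded flat along the screen, 1.571 = square to the screen's face, where it meets its stop. It grows counter-clockwise seen from above. A stiff hinge: it stays where it is left; about 1.5 N at the peg moves it. It starts between 0 and 0.3.
- hook_hinge (a point): Point on the hook's hinge axis at the arm's centre line, 195 mm above the bench, 16 mm before the screen's face. Turns with the hook: x axis from the hook's free end towards the hinge, z up. The screen is a fixed upright wooden board, 340 mm long, 20 mm thick, top 200 mm above the bench; hinge 100 mm from one end. Only the hook's barrel (203 mm) and peg stand higher.
- hook_seat (a point): Point on the centre line of the hook's arm, 60 mm from the hinge: where the basket's handle should rest. The arm is a level round steel bar, 12 mm thick, 110 mm long from the hinge to the upturned end, so its top is 201 mm above the bench. Axes as for hook_hinge (x along the arm towards the hinge, z up).
- hook_peg (a point): The hook's upturned end: an upright round peg 12 mm thick, 110 mm from the hinge axis; this point is 26 mm above the arm's centre line, and the peg's rounded top is 20 mm above this point (241 mm above the bench). It stands clear above the screen's top, so it can be pinched from above. Axes as for hook_hinge.
- basket_grip (a point): Centre of the grey upright grip block on the basket's wire handle: 30 mm (x, along the handle), 16 mm (y), 50 mm tall (z); 170 mm above the basket's underside. The loose basket (0.2 to 0.43 kg with its vials) is a white tray 130 (x) by 70 (y) by 55 mm high; its rigid handle stands in the x-z plane over its middle, the block on its peak.
- basket_bail (a point): Peak of the basket's wire handle, on the wire's centre line, 25 mm below basket_grip, 145 mm above the basket's underside. Wire 8 mm thick; legs upright at x = +-61 mm to 120 mm height, then sloping up to the peak. Clear opening above the tray's rim: 86 mm high under the peak, 114 mm wide. Axes: x along the handle, y through its opening, z up.
- tray: Bystander: empty blue open tray, 90 by 120 mm, 40 mm high, 0.3 kg; origin at the centre of its underside. It and the basket may stand in each other's place.
- bottle: Bystander: amber glass jar, 72 mm across, 150 mm high, 0.45 kg; origin at the centre of its underside.
- meter: Bystander: grey bench multimeter, 90 by 150 mm, 35 mm high, lying flat, 0.4 kg; origin at the centre of its underside.
Things that resemble listed ones, but are neither listed nor needed, are in the scene too. Of the things like the part that bears basket_grip, leave any that is green; of the rest the smaller one is meant.

How it is judged:
On the way:
1. the hook is swung out square (past 1.35 rad) while the basket is not yet on it (value of joint hook above 1.35 rad and distance between basket_bail and hook_seat above 0.1 m), for 0.2 s.
At the end, for the whole second after the job is handed in: Hook past 1.3 rad; basket hangs on its arm: handle peak within 45 mm of the seat point towards the peg, 50 mm towards the hinge, 35 mm to either side, 3 to 35 mm above the arm's centre line; upright within 0.35 rad; tray, bottle and meter within 40 mm of their start (value of joint hook above 1.3 rad and x of basket_bail in the frame of hook_seat between -0.045 and 0.05 m and y of basket_bail in the frame of hook_seat between -0.035 and 0.035 m and z of basket_bail in the frame of hook_seat between 0.003 and 0.035 m and angle between basket_bail's own z axis and vertical below 0.35 rad and distance of each of tray, bottle, meter from where it was at the start of the episode below 0.04 m); the robot touches nothing.
It fails at once if the basket tips more than 0.6 rad (angle between basket_bail's own z axis and vertical above 0.6 rad).
It fails at once if the basket is dropped or thrown onto the hook (faster than 0.45 m/s within 70 mm of the seat point) (distance between basket_bail and hook_seat below 0.07 m and linear speed of basket above 0.45 m/s).
It fails at once if a bystander is pushed more than 40 mm (distance of any of tray, bottle, meter from where it was at the start of the episode above 0.04 m).
It also fails if it takes over 64 s, if anything falls off the work surface, if the arm or the gripper's body presses on something with over 40 N, if the wrist force passes 120 N, or if a joint passes its speed limit or range.

ROBOT

A 6-joint arm with a two-finger parallel gripper is mounted at the origin on the work surface. World frame = base frame: x ahead of the robot, y to its left, z up, the work surface at z = 0. Lengths are in m, angles in rad, forces in N, time in s.
With the tool pointing down it reaches from about 0.325 to 0.775 m from the base axis. Payload 5.5 kg.
Tool frame: the origin (TCP) lies between the finger pads; the fingertips stand ahead of it and the grasp point (between the pads) is the TCP (manip.tip_reach is the z of the fingertips in the tool frame, in m); z points along the fingers, y is the line along which they close (so a half turn about z gives the same grasp; the last joint's range is limited). The gripper opens to 88 mm and grips with 3 to 60 N. Pads are 20 mm wide; open, the fingers measure 115 mm over their backs; the gripper's body (75 mm by 178 mm) begins 61 mm behind the grasp point.
Start: joints at [-1.244, 0.091, 1.231, -0, 1.82, -0.057], TCP at [0.225, -0.556, 0.203] pointing down, gripper open.
Joint ranges: [-2.87, 2.87], [-0.86, 2.18], [0.17, 2.46], [-1.51, 4.65], [0.06, 2.69], [-2.65, 2.65]. Speed limits (rad/s): [2.57, 2.57, 3.01, 3.14, 3.14, 3.14].

INTERFACE

Orientations are given as a unit quaternion [x, y, z, w].
In Python, from bench import status, eyes, order, models, manip gives the robot as it stands.
- The arm moves only by the tool move_arm, never from a script. Its argument "moves" is a list of rows, each a list of 5 numbers: the shift along the tool's x, y, z in mm, then the turn about the tool's z in rad, then the gripper's target within -1 to 1 (shut at 1, half-way at 0, fully open at -1). A call has 1 to 10 rows; each row shifts and turns the commanded pose from where the row before left it, along the tool's axes as they then stand; what a row does not reach is not made up. A row lasts 1/12 s, in which the tool goes at most 41.7 mm and 7.16 degrees, less where a joint would pass 70% of its speed; a pose out of reach is approached as far as the arm can. A call with a gripper value outside its range is refused whole. The fingers move at their own pace and stop on an object; "newtons" is the grip in N (left out, the last holds). Time passes only in rows, so rows that do not move let the fingers close. It gives the time, the measured TCP pose, the force, the opening and the grip force at its end, in the units of the state.
- status.read_state(): the state, without advancing time (a new reading comes with each control period).
- eyes.get_image(name): name is "side" or "top"; returns a dict with "frame" (400x640x3 uint8, blue, green, red), "intrinsics" (3x3 intrinsics, pixels), "extrinsics" (4x4, takes a point from camera to world coordinates). Camera axes: x right, y down, z forward; pixel columns grow to the right and rows downward; lengths in m; the calibration is good to about 2 mm. A picture is of the moment at which its call begins. There is no depth.
- order.finish_job(): hands the job in; it is judged then, once.
Trained networks look in a picture, given as the dict that the camera call returned (one of the last four; its "shot" number tells which), for a name from the list of things; names that differ only in an ending like _2 or _b are one class to them, and where a whole thing is asked for, a point or a joint stands for the part that bears it (a point fixed in the world has none). Each returns a list of dicts, best first, with "p" (0 to 1); they miss things now and then, are a little off and sometimes report something else, mostly with a low value. They report only what shows in the picture. A call takes as long as a camera call. They do not tell look-alikes from the thing itself.
- models.boxes_of(picture, query): "bbox" ([left, top, width, height] in pixels, round what is visible of it).
- models.landmark_of(picture, query): "location" ([row, column] in pixels: a listed point, or the origin of a listed thing).
The state is a dict: "clock": time; "joints": joint angles; "dq": joint speeds; "joint_efforts": joint torques, N m; "position": TCP position; "ee_rot": TCP orientation; "contact_force": force on the tool from outside, world axes, zero at the start; "torque": the same for the moment, N m; "opening": finger opening in m; "gripper_force": force on a finger pad.
Only numpy, scipy, OpenCV 4.12 (cv2) and the standard library are available. Lean on these libraries where they do the work, as an engineer would, in place of code of your own. Each camera call takes 0.05 s, during which the arm holds its last target. There are 200 camera calls.

## Working session

There is one attempt and no reset: what is moved stays moved. The work goes in short steps, Python scripts to look and compute and a tool call to move; the robot and the scene stay as the last step left them, time stands still between calls to the robot, and variables do not carry over. Pictures are saved under pics/ and viewed, at most 13 in all, crops included, and the job is handed in when it is done.

Besides the shell and the picture viewer there is one more tool, called after ">>>" as name(argument=value, ...) on one line, values as JSON. move_arm: Moves the arm, as the interface text tells. Its arguments: {"type":"object","properties":{"moves":{"type":"array","items":{"type":"array","items":{"type":"number"}}},"newtons":{"type":"number"}},"required":["moves"]}

```bash
ls; mkdir -p pics; cat > h.py <<'E'
import numpy as np, cv2
from bench import status, eyes, order, models, manip
def proj(p,im):
    T=np.linalg.inv(im["extrinsics"]); c=T[:3,:3]@np.array(p)+T[:3,3]; q=np.array(im["intrinsics"])@c; return q[:2]/q[2]
def ray(rc,im):
    r,c=rc; E=np.array(im["extrinsics"]); d=E[:3,:3]@np.linalg.solve(np.array(im["intrinsics"]),[c,r,1.]); return E[:3,3],d/np.linalg.norm(d)
def atz(rc,im,z):
    o,d=ray(rc,im); return o+d*(z-o[2])/d[2]
def tri(rc1,im1,rc2,im2):
    o1,d1=ray(rc1,im1); o2,d2=ray(rc2,im2)
    s=np.linalg.lstsq(np.c_[d1,-d2],o2-o1,rcond=None)[0]; a=o1+s[0]*d1; b=o2+s[1]*d2; return (a+b)/2, np.linalg.norm(a-b)
E
python3 - <<'E'
from h import *
np.set_printoptions(precision=3,suppress=True)
P={}
for n in("side","top"):
    im=eyes.get_image(n); P[n]=im; cv2.imwrite(f"pics/{n}0.png",im["frame"])
    print(n,np.array(im["extrinsics"])[:3].tolist(),im["intrinsics"][0][0])
for q in("hook_hinge","hook_peg","hook_seat","basket_grip","basket_bail","tray","bottle","meter"):
    for n in P:
        print(q,n,[(round(d["p"],2),np.round(d["location"],1).tolist()) for d in models.landmark_of(P[n],q)][:4])
for n in P: print("box",n,[(round(d["p"],2),np.round(d["bbox"]).tolist()) for d in models.boxes_of(P[n],"basket_grip")])
print(manip.tip_reach, status.read_state()["ee_rot"])
E
```

```text
pics
side [[-0.9559014184493212, -0.19714552829582102, 0.217683529187528, 0.3186872559351485], [-0.2936616478794088, 0.6317400993654727, -0.7174031526404473, 0.6272043753584869], [0.0039134091692327915, -0.7496919951064334, -0.6617753377861778, 0.792748898577401]] 418.64440290524
top [[-0.019950226390698152, -0.9965811058503123, 0.08017535736825944, 0.44657060962531103], [-0.9997271427000948, 0.018909969340537656, -0.013713249368556788, -0.0774524329216904], [0.01215025167081698, -0.08042706336618381, -0.9966864395900183, 1.2894641360844965]] 376.8178020985356
hook_hinge side [(0.57, [295.3, 260.3])]
hook_hinge top [(0.51, [197.2, 203.7])]
hook_peg side [(0.97, [292.9, 322.9])]
hook_peg top [(0.56, [234.4, 208.6])]
hook_seat side [(0.63, [296.7, 292.5])]
hook_seat top [(0.71, [216.5, 202.5]), (0.58, [195.9, 201.8])]
basket_grip side [(0.68, [156.8, 447.9]), (0.64, [145.1, 362.8]), (0.55, [122.8, 419.1])]
basket_grip top [(0.94, [256.6, 440.9]), (0.71, [210.3, 391.3]), (0.56, [290.2, 368.9])]
basket_bail side [(0.92, [149.5, 359.9]), (0.79, [134.8, 420.4]), (0.66, [166.9, 444.4])]
basket_bail top [(0.79, [258.6, 434.6]), (0.77, [287.5, 367.0]), (0.67, [209.1, 390.5])]
tray side []
tray top [(0.59, [203.3, 317.5])]
bottle side [(0.77, [187.2, 292.5]), (0.52, [149.8, 360.5])]
bottle top [(0.7, [155.3, 374.3])]
meter side [(0.74, [226.7, 237.3])]
meter top [(0.8, [132.5, 308.2])]
box side [(0.8, [395.0, 140.0, 83.0, 102.0]), (0.78, [390.0, 115.0, 46.0, 70.0]), (0.65, [334.0, 139.0, 49.0, 63.0])]
box top [(0.88, [339.0, 249.0, 47.0, 67.0]), (0.69, [367.0, 191.0, 35.0, 46.0]), (0.66, [414.0, 234.0, 34.0, 47.0])]
0.019 [0.982 0.191 0.    0.   ]
```

View pics/side0.png

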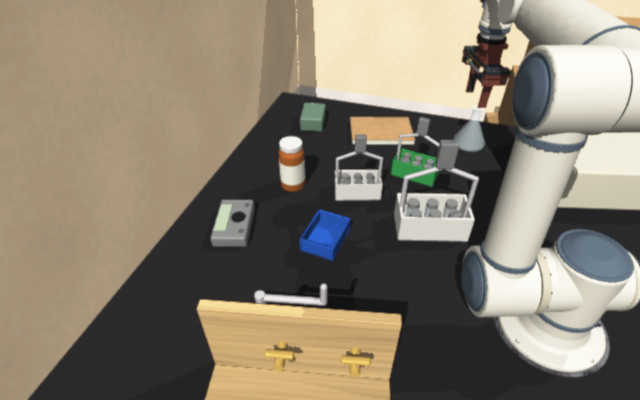

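View pics/top0.png

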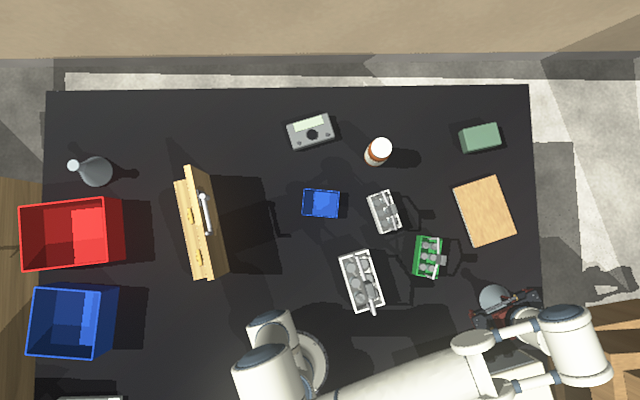

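Candidates for the basket: a small white one (side 361,145; top 390,210), a large white one (side 448,155; top 368,289) and a green one (side 420,125; top 440,256). The green is excluded, so the smaller white one is meant. The hook is at side (260-323,297), hinge end at 260 and peg at 323.

```bash
python3 - <<'E'
from h import *
np.set_printoptions(precision=3,suppress=True)
s=eyes.get_image("side");t=eyes.get_image("top")
def near(im,q,rc):
    l=models.landmark_of(im,q); l=[d["location"] for d in l]; 
    return min(l,key=lambda a:np.hypot(*(np.array(a)-rc))) if l else None
G={"hook_hinge":((295,260),(197,203)),"hook_seat":((296,292),(216,202)),"hook_peg":((293,323),(234,208)),"basket_grip":((145,362),(210,391)),"basket_bail":((150,360),(209,390)),"tray":((235,325),(203,317)),"bottle":((187,292),(155,374)),"meter":((226,237),(132,308))}
for q,(a,b) in G.items():
    A=near(s,q,a);B=near(t,q,b)
    print(q,A,B, tri(A,s,B,t) if A and B else "", atz(B,t,{"hook_hinge":.195,"hook_seat":.195,"hook_peg":.221,"basket_grip":.17,"basket_bail":.145}.get(q,0)) if B else "")
c=np.hstack([cv2.resize(s["frame"][120:220,320:410],(540,600)),]) 
c2=cv2.resize(t["frame"][180:245,355:415],(0,0),fx=4,fy=4)
out=np.zeros((600,780,3),np.uint8); out[:,:540]=c; out[:260,540:780]=c2
h=cv2.resize(t["frame"][160:285,170:235],(0,0),fx=2.6,fy=2.6); out[265:265+h.shape[0],560:560+h.shape[1]]=h
cv2.imwrite("pics/crop1.png",out)
E
```

```text
hook_hinge [296.3, 261.0] None  
hook_seat [299.0, 292.7] [219.3, 205.2] (array([0.486, 0.236, 0.204]), np.float64(0.008781368514532753)) [0.482 0.238 0.195]
hook_peg [292.0, 322.5] None  
basket_grip [145.9, 361.8] [210.0, 391.1] (array([ 0.498, -0.309,  0.164]), np.float64(0.004295909331084008)) [ 0.5   -0.307  0.17 ]
basket_bail [148.7, 361.5] [207.0, 392.6] (array([ 0.504, -0.317,  0.149]), np.float64(0.012162021354981453)) [ 0.51  -0.317  0.145]
tray [238.4, 324.2] [204.8, 319.7] (array([ 0.533, -0.097,  0.006]), np.float64(0.005625208043483629)) [ 0.531 -0.097  0.   ]
bottle [185.7, 295.5] [153.3, 373.8] (array([ 0.698, -0.292, -0.007]), np.float64(0.020551943579717447)) [ 0.706 -0.289  0.   ]
meter [225.5, 235.0] [134.4, 308.7] (array([ 0.773, -0.064,  0.013]), np.float64(8.760210593239483e-05)) [ 0.777 -0.064  0.   ]
```

View pics/crop1.png

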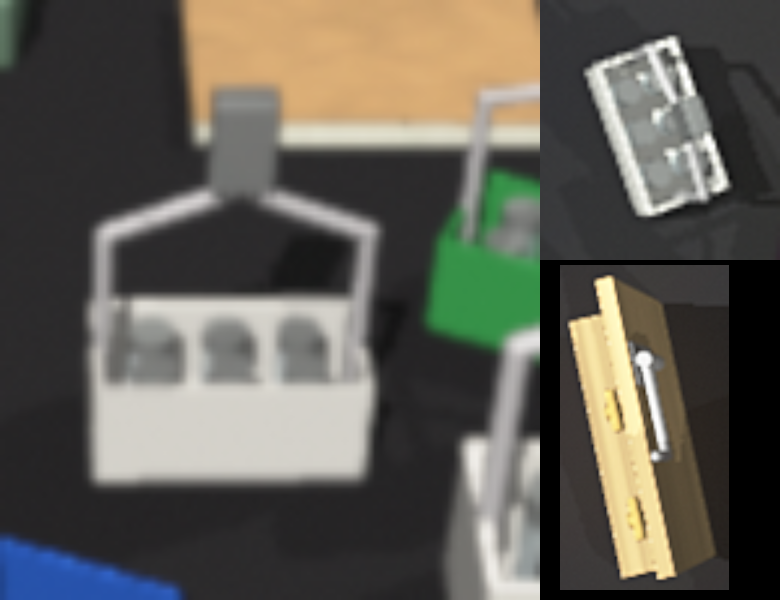

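The crop confirms the small white basket with its grey block. The top crop shows the hinge barrel at about (202,196) and the peg top at about (207,233).

```bash
python3 - <<'E'
from h import *
np.set_printoptions(precision=3,suppress=True)
s=eyes.get_image("side");t=eyes.get_image("top")
pt=atz((233.5,206.9),t,.241); hg=atz((195.8,202.3),t,.203); print("peg",pt,"hinge",hg,np.linalg.norm((pt-hg)[:2]))
print("peg side/top",tri((287,323),s,(233.5,206.9),t), tri((296.3,260.5),s,(195.8,202.3),t))
v=hg-pt; print("arm yaw(hinge dir)",np.degrees(np.arctan2(v[1],v[0])))
c=[(197.5,366.3),(189.5,388.8),(227,402.5),(233.8,381.3)]; W=[atz(x,t,.055) for x in c]
print("tray corners",W,np.mean(W,0))
for a,b in((3,0),(2,1),(3,2),(0,1)):
    d=W[b]-W[a]; print(np.linalg.norm(d),np.degrees(np.arctan2(d[1],d[0])))
# screen top front edge
a=atz((160+13/2.6,170+52/2.6),t,.2);b=atz((160+310/2.6,170+115/2.6),t,.2);d=a-b;print("screen",a,b,np.linalg.norm(d),np.degrees(np.arctan2(d[1],d[0])))
# side screen top edge
a=atz((300,200),s,.2);b=atz((319,401),s,.2);d=a-b;print("screen side",a,b,np.linalg.norm(d),np.degrees(np.arctan2(d[1],d[0])))
print(status.read_state()["contact_force"])
for im,x0,x1,y0,y1 in((s,340,380,130,160),(t,380,400,200,222)):
    pass
print("grip",tri((143,361),s,(210,392),t), atz((209.5,394),t,.195))
E
```

```text
peg [0.441 0.219 0.241] hinge [0.55  0.244 0.203] 0.11110622728677877
peg side/top (array([0.442, 0.221, 0.236]), np.float64(0.0005785578370129449)) (array([0.549, 0.245, 0.198]), np.float64(0.0035275962979301008))
arm yaw(hinge dir) 12.685026763033765
tray corners [array([ 0.548, -0.25 ,  0.055]), array([ 0.573, -0.326,  0.055]), array([ 0.449, -0.366,  0.055]), array([ 0.428, -0.296,  0.055])] [ 0.5   -0.31   0.055]
0.12832898299261636 20.779251027652993
0.13077629810497682 18.119743815818076
0.07332914540731528 -73.54033026573457
0.079254238266636 -71.54682706952622
screen [0.641 0.281 0.2  ] [0.311 0.21  0.2  ] 0.337033683124924 12.165980860183593
screen side [0.641 0.283 0.2  ] [0.309 0.219 0.2  ] 0.3377147226810673 10.920356368117014
[-0.984  0.676 -0.223]
grip (array([ 0.499, -0.309,  0.173]), np.float64(0.0009511962155116339)) [ 0.5   -0.311  0.195]
```

>>> move_arm(moves=[[0, 0, -33, 0.09, -1], [0, 0, -33, 0.09, -1], [0, 0, -33, 0, -1], [0, 0, -33, 0, -1], [0, 0, -33, 0, -1], [18, -35, 0, 0, -1], [18, -35, 0, 0, -1], [18, -35, 0, 0, -1], [18, -35, 0, 0, -1], [18, -35, 0, 0, -1]])

```text
clock: 2.83
position: [0.2775, -0.3652, 0.3683]
ee_rot: [0.995, 0.101, 0.0, 0.0]
contact_force: [0.7, -0.0, 0.5]
opening: 0.0877
gripper_force: 0.0
```

>>> move_arm(moves=[[18, -35, 0, 0, -1], [18, -35, 0, 0, -1], [18, -35, 0, 0, -1], [18, -35, 0, 0, -1], [18, -35, 0, 0, -1], [18, -35, 0, 0, -1], [18, -35, 0, 0, -1], [18, -35, 0, 0, -1], [18, -35, 0, 0, -0.2], [18, -35, 0, 0, -0.2]])

```text
clock: 3.67
position: [0.3827, 0.0144, 0.3688]
ee_rot: [0.995, 0.102, 0.001, 0.0]
contact_force: [0.7, -0.2, 0.9]
opening: 0.078
gripper_force: 0.0
```

```bash
cat > d.py <<'E'
from h import *
import sys
from scipy.spatial.transform import Rotation as R
np.set_printoptions(precision=4,suppress=True)
def to(p):
    s=status.read_state(); r=R.from_quat(s["ee_rot"]); x=r.as_matrix()[:,0]
    print("t",s["clock"],"pos",np.array(s["position"]),"yaw",np.degrees(np.arctan2(x[1],x[0])),"delta tool mm",1000*r.inv().apply(np.array(p)-s["position"]),"F",np.array(s["contact_force"]),s["opening"],s["gripper_force"])
if __name__=="__main__": to([float(a) for a in sys.argv[1:4]])
E
python3 d.py .441 .22 .232
```

```text
t 3.6667 pos [0.3827 0.0144 0.3688] yaw 11.671828608638132 delta tool mm [  98.5369 -189.5906  136.8239] F [ 0.6556 -0.1737  0.948 ] 0.07799214991293507 0.0
```

>>> move_arm(moves=[[18, -35, 0, 0, 0], [18, -35, 0, 0, 0], [18, -35, 0, 0, 0], [18, -35, 0, 0, 0], [8, -14, 0, 0, 0], [0, 0, 0, 0, 0], [0, 0, 0, 0, 0]])

```text
clock: 4.25
position: [0.4299, 0.1799, 0.3679]
ee_rot: [0.995, 0.103, -0.001, 0.0]
contact_force: [-0.1, -0.7, 0.2]
opening: 0.044
gripper_force: 0.0
```

```bash
python3 d.py .441 .22 .232; python3 - <<'E'
from h import *
s=eyes.get_image("side");t=eyes.get_image("top")
print(models.landmark_of(s,"hook_peg")[:1],models.landmark_of(s,"hook_hinge")[:1])
for n,p in(("peg top",(.441,.22,.241)),("tcp",status.read_state()["position"])): print(n,proj(p,s),proj(p,t))
E
```

```text
t 4.25 pos [0.4299 0.1799 0.3679] yaw 11.789425893277915 delta tool mm [ 19.2399 -37.0244 135.8997] F [-0.1375 -0.6685  0.2243] 0.04400203505937531 0.0
[{'location': [291.1, 322.7], 'p': 0.92}] [{'location': [296.5, 259.4], 'p': 0.97}]
peg top [323.81326684 284.6172309 ] [206.69765449 233.68538058]
tcp [339.46751038 211.72255546] [208.936143   238.52987546]
```

Descend above the peg with the fingers around it.

>>> move_arm(moves=[[10, -19, 0, 0, 0], [9, -18, 0, 0, 0], [0, 0, 30, 0, 0], [0, 0, 30, 0, 0], [0, 0, 25, 0, 0], [0, 0, 0, 0, 0], [0, 0, 0, 0, 0]])

```text
clock: 5.03
position: [0.4406, 0.2184, 0.2828]
ee_rot: [0.995, 0.101, -0.001, 0.0]
contact_force: [0.5, 0.4, 0.9]
opening: 0.044
gripper_force: 0.0
```

```bash
python3 d.py .441 .22 .232; python3 - <<'E'
from h import *
s=eyes.get_image("side")
cv2.imwrite("pics/c2.png",cv2.resize(s["frame"][180:330,220:420],(0,0),fx=4,fy=4))
E
```

```text
t 5.0333 pos [0.4406 0.2184 0.2828] yaw 11.590462737896418 delta tool mm [ 0.7994 -1.5525 50.8033] F [0.504  0.4171 0.8745] 0.04403790022393794 0.0
```

View pics/c2.png

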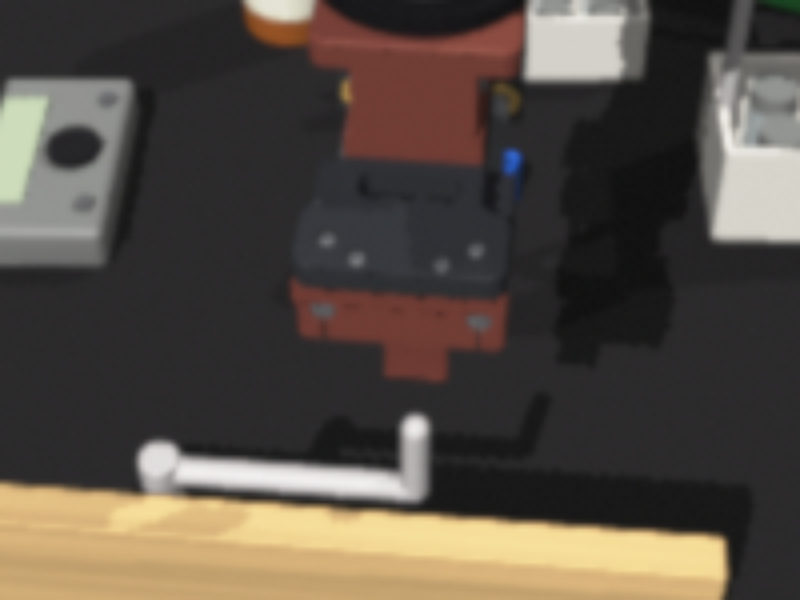

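The fingers (centre x≈415) stand right above the peg (415,430).

>>> move_arm(moves=[[0, 0, 20, 0, 0], [0, 0, 20, 0, 0], [0, 0, 10, 0, 0], [0, 0, 0, 0, 0], [0, 0, 0, 0, 1], [0, 0, 0, 0, 1], [0, 0, 0, 0, 1], [0, 0, 0, 0, 1], [0, 0, 0, 0, 1]], newtons=20)

```text
clock: 5.83
position: [0.4414, 0.2196, 0.2342]
ee_rot: [0.995, 0.102, 0.001, -0.0]
contact_force: [0.4, 0.2, 0.1]
opening: 0.014
gripper_force: 0.0
```

```bash
python3 d.py .441 .22 .232; python3 - <<'E'
import numpy as np
R=110
# arc: hook dir relative to screen frame == tool frame at yaw ~11.6: start dir -x, tangent tool +y ; end dir +y, tangent +x
th=np.linspace(0,1.56,16)
p=np.c_[-R*np.cos(th),R*np.sin(th)]
print(np.round(np.diff(p,axis=0),1).tolist())
E
```

```text
t 5.8333 pos [0.4414 0.2196 0.2342] yaw 11.677558268443402 delta tool mm [-0.2939 -0.463   2.2093] F [0.4014 0.2454 0.1221] 0.014006297295247397 0.0
[[0.6, 11.4], [1.8, 11.3], [2.9, 11.1], [4.1, 10.7], [5.2, 10.2], [6.2, 9.6], [7.2, 8.9], [8.0, 8.1], [8.8, 7.3], [9.5, 6.3], [10.1, 5.3], [10.6, 4.2], [11.0, 3.1], [11.3, 1.9], [11.4, 0.7]]
```

>>> move_arm(moves=[[0, 0, 0, 0, 1], [0, 0, 0, 0, 1], [0.6, 11.4, 0, 0, 1], [1.8, 11.3, 0, 0, 1], [2.9, 11.1, 0, 0, 1], [4.1, 10.7, 0, 0, 1], [5.2, 10.2, 0, 0, 1], [0, 0, 0, 0, 1], [0, 0, 0, 0, 1]])

```text
clock: 6.58
position: [0.4669, 0.1681, 0.2331]
ee_rot: [0.995, 0.101, -0.0, -0.0]
contact_force: [-0.4, 0.3, -0.4]
opening: 0.0005
gripper_force: 0.0
```

```bash
python3 d.py .441 .22 .234
```

```text
t 6.5833 pos [0.4669 0.1681 0.2331] yaw 11.568623147190408 delta tool mm [-14.9912 -56.0657  -0.8504] F [-0.3734  0.3246 -0.4102] 0.00047522376402189706 0.0
```

```bash
python3 - <<'E'
from h import *
s=eyes.get_image("side");t=eyes.get_image("top")
print(models.landmark_of(s,"hook_peg")[:1],models.landmark_of(s,"hook_hinge")[:1],models.landmark_of(t,"hook_peg")[:2])
o=np.zeros((600,780,3),np.uint8);o[:,:520]=cv2.resize(s["frame"][200:350,250:380],(520,600));o[:400,520:]=cv2.resize(t["frame"][180:260,180:232],(260,400))
cv2.imwrite("pics/c3.png",o)
E
```

```text
[{'location': [288.8, 321.0], 'p': 0.57}] [{'location': [298.9, 261.4], 'p': 0.79}] []
```

View pics/c3.png

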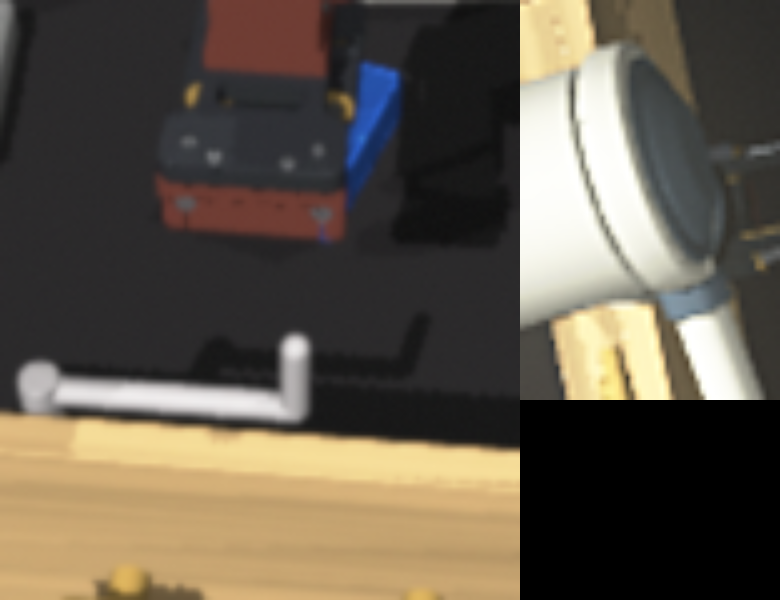

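The hook is unmoved (peg top still at side ≈(323,286)) and the fingers closed on nothing. I need to check where the fingertips really are against the calibration.

```bash
python3 - <<'E'
from h import *
s=eyes.get_image("side");t=eyes.get_image("top")
y=np.array([np.sin(.203),-np.cos(.203),0])
p=np.array([.4406,.2184,.2828])
for n,off in(("near inner tip",-22),("near back tip",-35),("far inner",22)):
    print(n,proj(p+y*off/1000+[0,0,-.019],s), proj(p+y*off/1000,s))
print("peg refs",proj([.441,.22,.241],s),proj([.441,.22,.201],s),proj([.441,.22,.189],s))
print("row along peg axis: observed top row ~284, bottom ~304; hinge", proj([.55,.244,.203],s))
print("tri peg bottom", )
for v in(.20,.21,.22,.23): print(v,proj([.441,v,.241],s),proj([.441,v,.189],s),proj([.441,v,.241],t))
E
```

```text
near inner tip [323.09295244 286.12448277] [323.13342338 278.43780598]
near back tip [322.28428724 292.93540491] [322.30927053 285.26621575]
far inner [325.66026124 264.50151636] [325.74667355 256.78606639]
peg refs [323.81326684 284.6172309 ] [323.70955847 299.27269236] [323.6799365  303.45869701]
row along peg axis: observed top row ~284, bottom ~304; hinge [258.62885109 294.00051631]
tri peg bottom
0.2 [327.32838467 275.37776127] [327.03256143 294.28421484] [213.96661866 233.53933212]
0.21 [325.58907125 279.94953791] [325.37282557 298.82609393] [210.33261554 233.61234673]
0.22 [323.81326684 284.6172309 ] [323.6799365  303.45869701] [206.69765449 233.68538058]
0.23 [321.99981091 289.38389076] [321.95289084 308.18476984] [203.06173515 233.75843369]
```

>>> move_arm(moves=[[0, 0, -40, 0, -1], [0, 0, -40, 0, -1], [-14, -20, 0, 0, -1], [0, 0, 0, 0, -1], [0, 0, 0, 0, -1], [0, 0, 0, 0, -1], [0, 0, 0, 0, -1], [0, 0, 0, 0, -1]])

```text
clock: 7.6
position: [0.4488, 0.1852, 0.3121]
ee_rot: [0.995, 0.101, -0.001, 0.0]
contact_force: [1.0, -0.1, -0.9]
opening: 0.0501
gripper_force: 0.0
```

```bash
python3 d.py .441 .22 .234; python3 - <<'E'
from h import *
s=eyes.get_image("side");S=status.read_state();p=np.array(S["position"])
y=np.array([np.sin(.203),-np.cos(.203),0])
x0,y0,f=270,180,5; im=cv2.resize(s["frame"][180:300,270:400],(0,0),fx=f,fy=f)
for o in(-44,-57.5,44):
    q=proj(p+y*o/1000+[0,0,-.019],s); print(o,q); cv2.circle(im,(int((q[0]-x0)*f),int((q[1]-y0)*f)),5,(0,255,0),1)
cv2.imwrite("pics/c4.png",im)
E
```

```text
t 7.6 pos [0.4488 0.1852 0.3121] yaw 11.648872243917504 delta tool mm [ -0.4403 -35.637   78.0905] F [ 0.9714 -0.1116 -0.8937] 0.05006576039373596 0.0
-44 [323.03225925 267.82718918]
-57.5 [322.17724965 274.72896401]
44 [328.00977546 227.64787917]
```

View pics/c4.png

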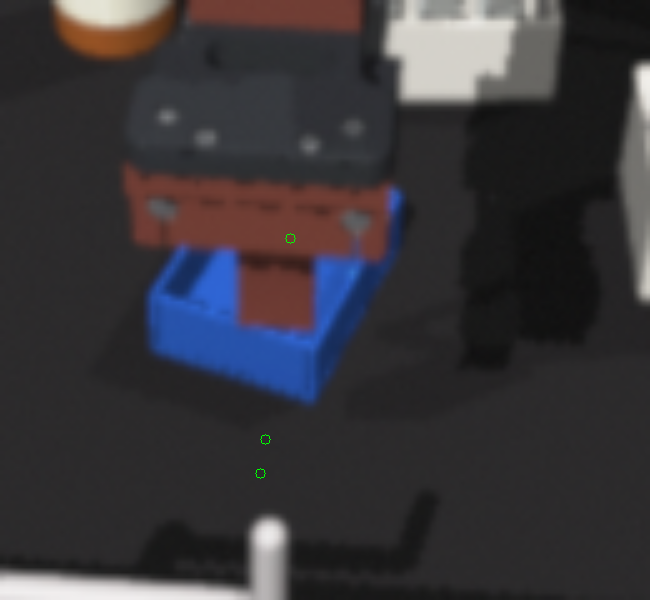

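The finger ends at side ≈(325,246), about 20 px above where I predicted it. I'll compare with the pictures from the start pose.

```bash
python3 - <<'E'
from h import *
s=eyes.get_image("side");t=eyes.get_image("top")
p=np.array([.225,-.556,.203]);a=.385;y=np.array([np.sin(a),-np.cos(a),0])
A=cv2.resize(cv2.imread("pics/side0.png")[0:140,420:550],(0,0),fx=4,fy=4);B=cv2.resize(cv2.imread("pics/top0.png")[260:350,460:560],(0,0),fx=2.6,fy=2.6)
for o in(-44,-57.5,0,44,57.5):
  for z in(-.019,.061):
    q=p+y*o/1000+[0,0,z]; a=proj(q,s);b=proj(q,t);print(o,z,a,b)
    cv2.circle(A,tuple(int(v) for v in (a-[420,0])*4),4,(0,255,0) if z<0 else (0,255,255),1);cv2.circle(B,tuple(int(v) for v in (b-[460,260])*2.6),3,(0,255,0) if z<0 else (0,255,255),1)
o=np.zeros((560,780,3),np.uint8);o[:,:520]=A;o[:234,520:]=B;cv2.imwrite("pics/c5.png",o)
print(sorted(x for x in dir(manip) if x[0]!="_"))
E
```

```text
-44 -0.019 [476.6688189  118.54101951] [467.4388921  309.13172362]
-44 0.061 [483.8620228   92.68882499] [479.53486243 315.42421112]
-57.5 -0.019 [478.3809046  120.95586754] [463.22119362 311.02184776]
-57.5 0.061 [485.71779639  94.98676995] [474.9906022  317.46739563]
0 -0.019 [471.28325146 110.94483032] [481.15443049 302.98522681]
0 0.061 [478.03394335  85.472101  ] [494.30970985 308.78116296]
44 -0.019 [466.17760038 103.74345517] [494.82266165 296.85993032]
44 0.061 [472.52202047  78.64686355] [509.02958409 302.16283178]
57.5 -0.019 [464.66387327 101.60838629] [499.00687715 294.98481128]
57.5 0.061 [470.89031163  76.62637079] [513.53493551 300.13714139]
['PlanningError', 'tip_reach']
```

View pics/c5.png

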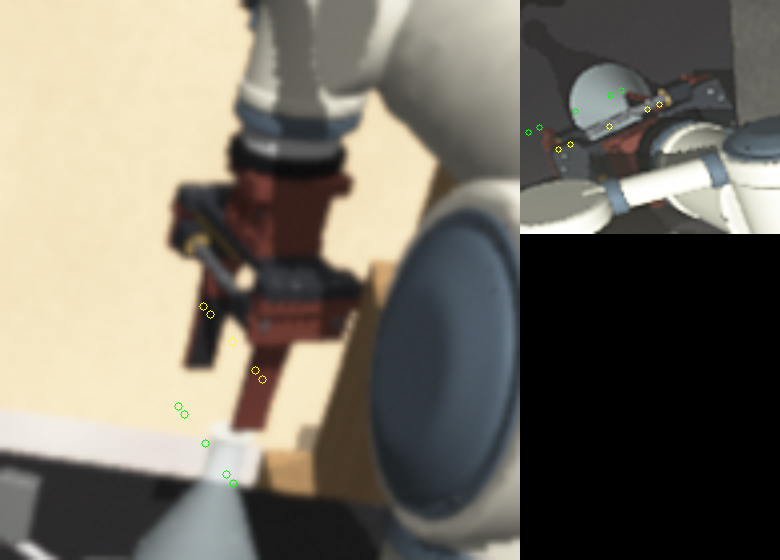

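The fingertips really sit about 36 mm higher than the reading implies (seen (248,430) and (200,367) against predicted (230,479) and (181,410), shifted along the tool axis). The first pinch passed above the peg, so I'll go about 36 mm lower.

>>> move_arm(moves=[[0, -18, 0, 0, 0], [-0.5, -18, 0, 0, 0], [0, 0, 30, 0, 0], [0, 0, 30, 0, 0], [0, 0, 20, 0, 0], [0, 0, 15, 0, 0], [0, 0, 10, 0, 0], [0, 0, 6, 0, 0], [0, 0, 0, 0, 0], [0, 0, 0, 0, 0]])

```text
clock: 8.58
position: [0.4412, 0.2208, 0.2031]
ee_rot: [0.995, 0.102, 0.0, -0.0]
contact_force: [0.3, 0.1, 0.5]
opening: 0.0435
gripper_force: 0.0
```

>>> move_arm(moves=[[0, 0, 0, 0, 1], [0, 0, 0, 0, 1], [0, 0, 0, 0, 1], [0, 0, 0, 0, 1], [0, 0, 0, 0, 1], [0, 0, 0, 0, 1], [0, 0, 0, 0, 1], [0, 0, 0, 0, 1]], newtons=20)

```text
clock: 9.25
position: [0.4411, 0.2205, 0.2026]
ee_rot: [0.995, 0.102, 0.0, 0.0]
contact_force: [0.7, -1.7, 1.5]
opening: 0.0114
gripper_force: 20.0
```

Pinched the peg this time. Now I swing it.

>>> move_arm(moves=[[0.6, 11.4, 0, 0, 1], [1.8, 11.3, 0, 0, 1], [2.9, 11.1, 0, 0, 1], [4.1, 10.7, 0, 0, 1], [5.2, 10.2, 0, 0, 1], [0, 0, 0, 0, 1]])

```text
clock: 9.75
position: [0.4679, 0.1677, 0.2027]
ee_rot: [0.995, 0.1, 0.001, 0.001]
contact_force: [-1.2, -2.1, 3.9]
opening: 0.0108
gripper_force: 20.0
```

>>> move_arm(moves=[[6.2, 9.6, 0, 0, 1], [7.2, 8.9, 0, 0, 1], [8.0, 8.1, 0, 0, 1], [8.8, 7.3, 0, 0, 1], [9.5, 6.3, 0, 0, 1], [0, 0, 0, 0, 1]])

```text
clock: 10.25
position: [0.5161, 0.1377, 0.2028]
ee_rot: [0.995, 0.101, 0.001, 0.0]
contact_force: [1.1, 2.3, 4.7]
opening: 0.0114
gripper_force: 20.0
```

>>> move_arm(moves=[[10.1, 5.3, 0, 0, 1], [10.6, 4.2, 0, 0, 1], [11.0, 3.1, 0, 0, 1], [11.3, 1.9, 0, 0, 1], [9, 0.7, 0, 0, 1], [0, 0, 0, 0, 1], [0, 0, 0, 0, 1]])

```text
clock: 10.83
position: [0.5685, 0.1354, 0.2028]
ee_rot: [0.995, 0.102, 0.001, -0.001]
contact_force: [-1.7, 5.9, 5.6]
opening: 0.0116
gripper_force: 20.0
```

```bash
python3 d.py .572 .136 .2026; python3 - <<'E'
from h import *
s=eyes.get_image("side")
print(models.landmark_of(s,"hook_peg")[:1],models.landmark_of(s,"hook_hinge")[:1],proj((.572,.136,.221),s))
E
```

```text
t 10.8333 pos [0.5685 0.1354 0.2028] yaw 11.733322483414508 delta tool mm [3.5224 0.1139 0.2118] F [-1.6576  5.9288  5.5901] 0.011636941668018349 20.000784695148468
[{'location': [239.4, 268.2], 'p': 0.94}] [{'location': [295.1, 262.4], 'p': 0.96}] [270.16653006 240.06796376]
```

>>> move_arm(moves=[[2, 0, 0, 0, 1], [2, 0, 0, 0, 1], [0, 0, 0, 0, 1], [0, 0, 0, 0, 0.3], [0, 0, 0, 0, 0.3], [0, 0, 0, 0, 0.3], [0, 0, 0, 0, 0.3], [0, 0, -25, 0, 0.3], [0, 0, -35, 0, 0], [0, 0, -40, 0, 0]])

```text
clock: 11.82
position: [0.5708, 0.1347, 0.3005]
ee_rot: [0.995, 0.101, -0.003, 0.0]
contact_force: [0.2, 0.1, -1.0]
opening: 0.0407
gripper_force: 0.0
```

```bash
python3 d.py .50 -.309 .35;  python3 - <<'E'
from h import *
s=eyes.get_image("side")
print(models.landmark_of(s,"hook_peg")[:1],models.landmark_of(s,"hook_hinge")[:1],proj((.572,.136,.221),s))
E
```

```text
t 11.8167 pos [0.5708 0.1347 0.3005] yaw 11.638147367877593 delta tool mm [-159.1513  420.2811  -48.5273] F [ 0.1596  0.0598 -0.9663] 0.04065868528956447 0.0
[{'location': [238.5, 268.0], 'p': 0.67}] [] [270.16653006 240.06796376]
```

>>> move_arm(moves=[[0, 0, -20, -0.064, 0], [0, 0, 0, -0.064, 0], [-19, 36, 0, 0, 0], [-19, 36, 0, 0, 0], [-19, 36, 0, 0, 0], [-19, 36, 0, 0, 0], [-19, 36, 0, 0, 0], [-19, 36, 0, 0, 0], [-19, 36, 0, 0, 0], [-19, 36, 0, 0, 0]])

```text
clock: 12.8
position: [0.5206, -0.1887, 0.3205]
ee_rot: [0.986, 0.165, -0.001, -0.0]
contact_force: [-0.1, -0.9, 0.3]
opening: 0.0441
gripper_force: 0.0
```

>>> move_arm(moves=[[-19, 36, 0, 0, 0], [-19, 36, 0, 0, 0], [0, 0, 0, 0, 0], [0, 0, 0, 0, 0], [0, 0, 0, 0, 0]])

```text
clock: 13.22
position: [0.5088, -0.2669, 0.3209]
ee_rot: [0.986, 0.165, -0.001, -0.001]
contact_force: [0.7, 0.5, -0.0]
opening: 0.0441
gripper_force: 0.0
```

```bash
python3 d.py .50 -.310 .14;  python3 - <<'E'
from h import *
s=eyes.get_image("side")
for d in models.landmark_of(s,"hook_peg")[:1]+models.landmark_of(s,"hook_hinge")[:1]+models.landmark_of(s,"hook_seat")[:1]: print(d)
print("pred peg,hinge,seat",[proj(p,s)[::-1] for p in((.572,.136,.221),(.55,.244,.195),(.562,.185,.195))])
l=[d["location"] for d in models.landmark_of(s,"basket_grip")];print(l,proj((.5,-.31,.17),s)[::-1])
E
```

```text
t 13.2167 pos [ 0.5088 -0.2669  0.3209] yaw 18.96548843614409 delta tool mm [-22.1273  38.2123 180.8803] F [ 0.6995  0.4884 -0.0259] 0.04409411849243498 0.0
{'location': [240.0, 267.8], 'p': 0.79}
{'location': [296.2, 261.6], 'p': 0.78}
{'location': [271.2, 264.0], 'p': 0.85}
pred peg,hinge,seat [array([240.06796376, 270.16653006]), array([296.82007731, 259.08715701]), array([269.68201733, 266.06849695])]
[[128.8, 423.0], [143.7, 362.4], [152.7, 445.9]] [143.69261283 360.55512528]
```

Hook model matches well. Now go over the block and down.

>>> move_arm(moves=[[-11, 19, 0, 0, 0], [-11, 19, 0, 0, 0], [0, 0, 35, 0, 0], [0, 0, 35, 0, 0], [0, 0, 20, 0, 0], [0, 0, 0, 0, 0], [0, 0, 0, 0, 0]])

```text
clock: 14.05
position: [0.5003, -0.3091, 0.2316]
ee_rot: [0.986, 0.166, -0.001, -0.001]
contact_force: [0.2, 0.8, 0.8]
opening: 0.0439
gripper_force: 0.0
```

```bash
python3 d.py .50 -.310 .14;  python3 - <<'E'
from h import *
s=eyes.get_image("side");t=eyes.get_image("top")
o=np.zeros((600,780,3),np.uint8);o[:,:450]=cv2.resize(s["frame"][80:200,310:400],(450,600));o[:330,450:]=cv2.resize(t["frame"][180:240,360:420],(330,330))
cv2.imwrite("pics/c6.png",o)
E
```

```text
t 14.05 pos [ 0.5003 -0.3091  0.2316] yaw 19.07253734057542 delta tool mm [-0.443   0.9724 91.6455] F [0.2127 0.7784 0.7859] 0.04387384306668803 0.0
```

View pics/c6.png

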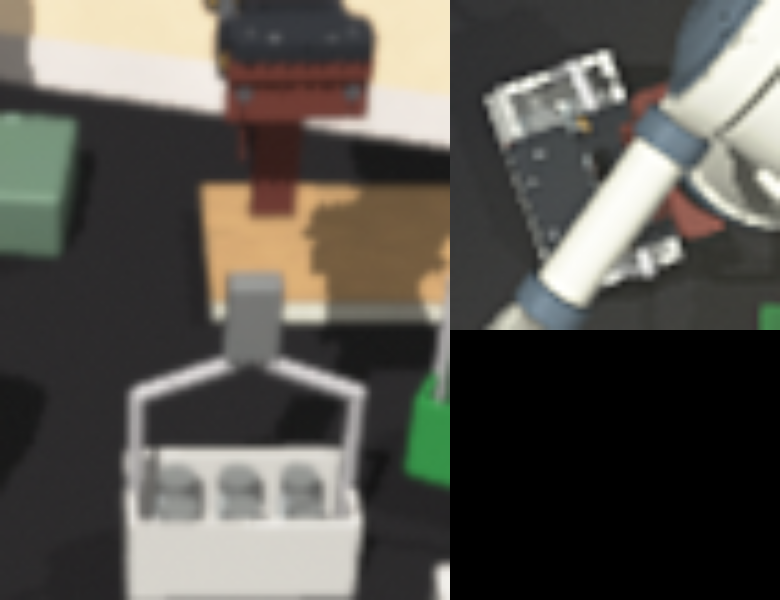

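```bash
python3 - <<'E'
from h import *
s=eyes.get_image("side")
y=np.array([np.sin(.333),-np.cos(.333),0]);p=np.array([.5003,-.3091,.2316])
for o in(-22,-35): print(proj(p+y*o/1000+[0,0,.017],s))
print("block top centre",proj((.5,-.31,.195),s),"bottom",proj((.5,-.31,.145),s),"tray bottom ctr",proj((.5,-.31,0),s))
E
```

```text
[363.18967071 122.3586763 ]
[363.74138278 125.04582911]
block top centre [361.14562258 135.71158686] bottom [359.98176    151.44208646] tray bottom ctr [356.95882434 192.2993914 ]
```

Aligned to within about 3 mm: finger at (365,122.6) against predicted (363.5,123), and the block top at (361,135). Descend and grip.

>>> move_arm(moves=[[1, 1, 30, 0, 0], [0, 0, 25, 0, 0], [0, 0, 15, 0, 0], [0, 0, 12, 0, 0], [0, 0, 8, 0, 0], [0, 0, 0, 0, 0], [0, 0, 0, 0, 1], [0, 0, 0, 0, 1], [0, 0, 0, 0, 1], [0, 0, 0, 0, 1]], newtons=40)

```text
clock: 15.03
position: [0.5022, -0.311, 0.1436]
ee_rot: [0.986, 0.165, 0.001, 0.001]
contact_force: [-0.5, 0.8, 0.1]
opening: 0.0213
gripper_force: 0.0
```

>>> move_arm(moves=[[0, 0, 0, 0, 1], [0, 0, 0, 0, 1], [0, 0, 0, 0, 1], [0, 0, 0, 0, 1]])

```text
clock: 15.37
position: [0.502, -0.3109, 0.1432]
ee_rot: [0.986, 0.165, 0.001, 0.001]
contact_force: [-0.2, -0.7, 4.3]
opening: 0.016
gripper_force: 39.9
```

>>> move_arm(moves=[[0, 0, -8, 0, 1], [0, 0, -15, 0, 1], [0, 0, -22, 0, 1], [0, 0, -25, 0, 1], [0, 0, -22, 0, 1], [0, 0, -15, 0.03, 1], [0, 0, -8, 0.04, 1], [0, 0, 0, 0.04, 1], [0, 0, 0, 0.017, 1], [0, 0, 0, 0, 1]])

```text
clock: 16.2
position: [0.5015, -0.3105, 0.2566]
ee_rot: [0.995, 0.102, -0.001, -0.001]
contact_force: [0.6, -0.5, -1.9]
opening: 0.0157
gripper_force: 39.9
```

```bash
python3 d.py .601 -.001 .258
```

```text
t 16.2 pos [ 0.5015 -0.3105  0.2566] yaw 11.727401907266106 delta tool mm [ 160.2922 -282.8465   -1.2373] F [ 0.6416 -0.5128 -1.8853] 0.015693310449195474 39.94145214557648
```

>>> move_arm(moves=[[6, -10, 0, 0, 1], [11, -20, 0, 0, 1], [17, -30, 0, 0, 1], [18, -32, 0, 0, 1], [18, -32, 0, 0, 1], [18, -32, 0, 0, 1], [18, -32, 0, 0, 1], [18, -32, 0, 0, 1], [16, -28, 0, 0, 1], [10, -18, -1, 0, 1]])

```text
clock: 17.03
position: [0.5945, -0.0154, 0.2572]
ee_rot: [0.995, 0.104, -0.001, -0.001]
contact_force: [-0.4, -0.2, -2.9]
opening: 0.0159
gripper_force: 39.9
```

>>> move_arm(moves=[[6, -10, 0, 0, 1], [4, -7, 0, 0, 1], [0, 0, 0, 0, 1], [0, 0, 0, 0, 1], [0, 0, 0, 0, 1]])

```text
clock: 17.45
position: [0.6006, -0.0023, 0.2583]
ee_rot: [0.995, 0.102, -0.0, 0.0]
contact_force: [0.2, -0.9, -2.1]
opening: 0.0157
gripper_force: 39.9
```

```bash
python3 d.py .562 .185 .258; python3 - <<'E'
from h import *
s=eyes.get_image("side");t=eyes.get_image("top")
p=np.array(status.read_state()["position"])
print("pred grip,bail",[proj(p+[0,0,z],s)[::-1] for z in(.027,.0018)])
for q in("basket_bail","basket_grip","hook_peg","hook_hinge","hook_seat"): print(q,[d["location"] for d in models.landmark_of(s,q)])
cv2.imwrite("pics/c7.png",cv2.resize(s["frame"][110:310,190:390],(600,600)))
E
```

```text
t 17.45 pos [ 0.6006 -0.0023  0.2583] yaw 11.652116017999738 delta tool mm [   0.0314 -191.2433    0.1974] F [ 0.2447 -0.9276 -2.0917] 0.015709129399299922 39.94099795818329
pred grip,bail [array([167.6255281 , 280.78388534]), array([177.45852271, 281.55942905])]
basket_bail [[175.8, 284.2], [166.7, 444.8], [169.5, 280.4]]
basket_grip [[125.8, 422.1], [155.3, 444.0], [170.0, 282.0]]
hook_peg [[240.3, 268.6]]
hook_hinge [[295.3, 259.3]]
hook_seat [[269.6, 264.2]]
```

View pics/c7.png

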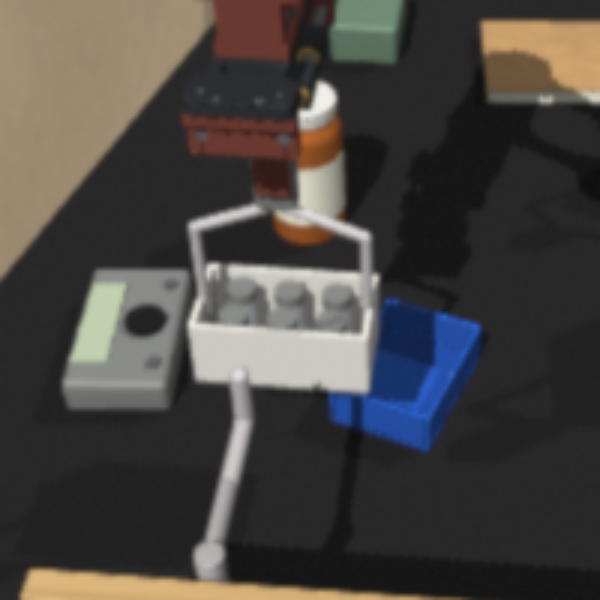

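Basket upright (bail at side (281,177)), and the peg top at (269,235) is lined up. I slide in over the peg, checking the force midway.

>>> move_arm(moves=[[0, -10, 0, 0, 1], [0, -16, 0, 0, 1], [0, -16, 0, 0, 1], [1, -16, 0, 0, 1], [0, -16, 0, 0, 1], [0, -16, 0, 0, 1], [0, -10, 0, 0, 1], [0, 0, 0, 0, 1]])

```text
clock: 18.47
position: [0.5809, 0.0994, 0.2585]
ee_rot: [0.995, 0.104, 0.0, -0.0]
contact_force: [0.0, 0.3, -1.3]
opening: 0.0156
gripper_force: 39.9
```

>>> move_arm(moves=[[0, -12, 0, 0, 1], [0, -15, 0, 0, 1], [0, -15, 0, 0, 1], [0, -15, 0, 0, 1], [0, -15, 0, 0, 1], [0, -11, 0, 0, 1], [0, -6, 0, 0, 1], [0, 0, 0, 0, 1], [0, 0, 0, 0, 1]])

```text
clock: 19.22
position: [0.5635, 0.184, 0.2583]
ee_rot: [0.995, 0.102, -0.0, 0.0]
contact_force: [0.4, 0.2, -2.7]
opening: 0.0156
gripper_force: 39.9
```

```bash
python3 d.py .562 .185 .203; python3 - <<'E'
from h import *
s=eyes.get_image("side")
for q in("basket_bail","hook_peg","hook_hinge","hook_seat"): print(q,[d["location"] for d in models.landmark_of(s,q)])
cv2.imwrite("pics/c8.png",cv2.resize(s["frame"][170:330,190:350],(600,600)))
E
```

```text
t 19.2167 pos [0.5635 0.184  0.2583] yaw 11.73303214223435 delta tool mm [-1.2242 -1.3258 55.3005] F [ 0.3713  0.1536 -2.6553] 0.015624882243637648 39.94096219539642
basket_bail [[134.0, 421.7]]
hook_peg [[236.9, 269.6], [226.2, 236.0]]
hook_hinge [[294.7, 263.1]]
hook_seat [[268.2, 264.9]]
```

View pics/c8.png

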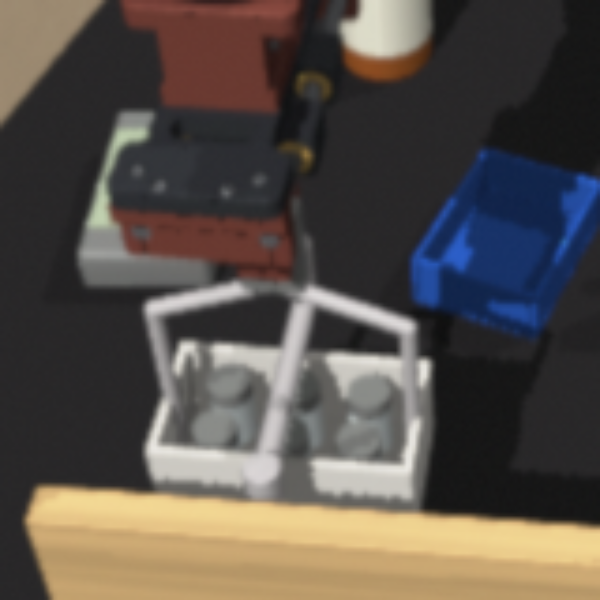

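The arm passes through the handle, with the seat at crop (279,367) directly below the peak at (280,285). Lower gently.

>>> move_arm(moves=[[0, 0, 5, 0, 1], [0, 0, 8, 0, 1], [0, 0, 8, 0, 1], [0, 0, 8, 0, 1], [0, 0, 8, 0, 1], [0, 0, 6, 0, 1], [0, 0, 4, 0, 1], [0, 0, 3, 0, 1], [0, 0, 0, 0, 1], [0, 0, 0, 0, 1]])

```text
clock: 20.3
position: [0.5634, 0.1842, 0.2085]
ee_rot: [0.995, 0.102, 0.0, -0.0]
contact_force: [0.9, -0.1, -2.7]
opening: 0.0158
gripper_force: 39.9
```

>>> move_arm(moves=[[0, 0, 1.5, 0, 1], [0, 0, 1.5, 0, 1], [0, 0, 1, 0, 1], [0, 0, 0, 0, 1]])

```text
clock: 20.63
position: [0.5634, 0.1842, 0.2042]
ee_rot: [0.995, 0.102, -0.0, 0.0]
contact_force: [0.4, 0.1, -1.9]
opening: 0.0158
gripper_force: 39.9
```

>>> move_arm(moves=[[0, 0, 0.7, 0, 1], [0, 0, 0.7, 0, 1], [0, 0, 0, 0, 1]])

```text
clock: 20.88
position: [0.5635, 0.1842, 0.2037]
ee_rot: [0.995, 0.102, 0.001, -0.0]
contact_force: [-1.6, -0.5, -0.6]
opening: 0.0156
gripper_force: 39.9
```

>>> move_arm(moves=[[0, 0, 0.7, 0, 1], [0, 0, 0.7, 0, 1], [0, 0, 0, 0, 1]])

```text
clock: 21.13
position: [0.5636, 0.1843, 0.2034]
ee_rot: [0.995, 0.102, 0.001, -0.0]
contact_force: [-2.0, 0.0, 4.9]
opening: 0.0158
gripper_force: 39.9
```

Contact made. Open partway (so the peg isn't hit) and rise.

>>> move_arm(moves=[[0, 0, -0.7, 0, 1], [0, 0, 0, 0, 0.5], [0, 0, 0, 0, 0.3], [0, 0, 0, 0, 0.2], [0, 0, 0, 0, 0.2], [0, 0, 0, 0, 0.2], [0, 0, 0, 0, 0.2], [0, 0, 0, 0, 0.2]])

```text
clock: 21.8
position: [0.5634, 0.1842, 0.2021]
ee_rot: [0.995, 0.102, -0.0, 0.0]
contact_force: [-1.6, -0.4, 0.3]
opening: 0.0349
gripper_force: 0.0
```

>>> move_arm(moves=[[0, 0, -5, 0, 0.2], [0, 0, -10, 0, 0.2], [0, 0, -20, 0, 0.2], [0, 0, -30, 0, 0.2], [0, 0, -30, 0, 0.2], [0, 0, -30, 0, 0.2], [0, 0, 0, 0, 0.2], [0, 0, 0, 0, 0.2], [0, 0, 0, 0, 0.2]])

```text
clock: 22.55
position: [0.5635, 0.1842, 0.3271]
ee_rot: [0.995, 0.102, 0.0, -0.0]
contact_force: [-0.0, 0.0, -0.1]
opening: 0.0351
gripper_force: 0.0
```

```bash
python3 d.py .562 .185 .203; python3 - <<'E'
from h import *
s=eyes.get_image("side")
for q in("basket_bail","basket_grip","hook_peg","hook_hinge","hook_seat"): print(q,[d["location"] for d in models.landmark_of(s,q)])
print("pred bail",proj((.5635,.184,.205),s)[::-1])
cv2.imwrite("pics/c9.png",cv2.resize(s["frame"][170:330,190:350],(600,600)))
E
```

```text
t 22.55 pos [0.5635 0.1842 0.3271] yaw 11.735657334613508 delta tool mm [ -1.2823  -1.0425 124.0792] F [-0.0267  0.0138 -0.0754] 0.03505617322646184 0.0
basket_bail [[168.6, 444.2], [133.2, 421.8], [263.6, 264.4]]
basket_grip [[154.8, 444.2], [256.7, 263.9], [125.1, 420.6]]
hook_peg [[241.2, 269.1], [235.1, 323.6]]
hook_hinge [[295.2, 261.4], [259.8, 263.7]]
hook_seat [[268.4, 266.2]]
pred bail [265.52693343 265.04101584]
```

View pics/c9.png

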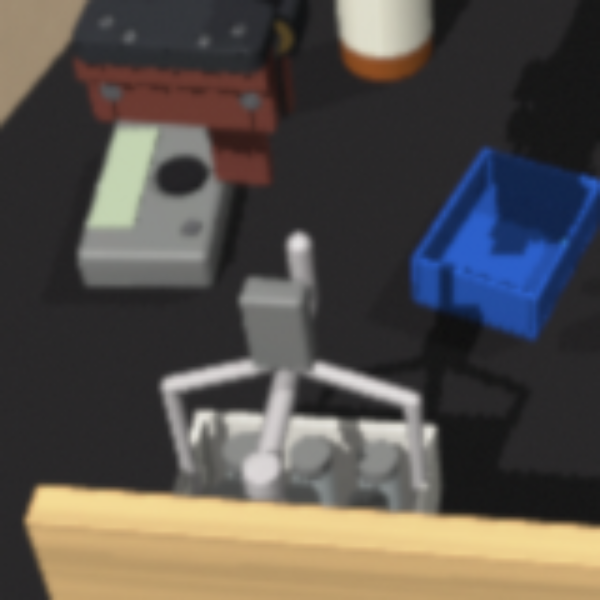

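The basket hangs on the hook, nearly upright, with its block at crop (278,325) between barrel and peg. The gripper is clear and the tray, bottle and meter are unmoved. I'll let it settle for a moment and then hand in.

>>> move_arm(moves=[[0, 0, -30, 0, 0.2], [0, 0, -20, 0, 0.2], [0, 0, 0, 0, 0.2], [0, 0, 0, 0, 0.2], [0, 0, 0, 0, 0.2], [0, 0, 0, 0, 0.2], [0, 0, 0, 0, 0.2], [0, 0, 0, 0, 0.2], [0, 0, 0, 0, 0.2], [0, 0, 0, 0, 0.2]])

```text
clock: 23.68
position: [0.5633, 0.1842, 0.3769]
ee_rot: [0.995, 0.102, -0.0, 0.0]
contact_force: [-0.4, -0.0, -0.0]
opening: 0.0351
gripper_force: 0.0
```

```bash
python3 - <<'E'
from h import *
s=eyes.get_image("side")
print([d["location"] for d in models.landmark_of(s,"basket_bail")],[d["location"] for d in models.landmark_of(s,"basket_grip")])
print(order.finish_job())
E
```

```text
[[168.3, 445.7], [133.9, 419.9], [264.7, 269.2]] [[126.4, 421.4], [258.5, 265.1], [153.7, 445.4]]
the job is handed in; nothing more can be done
None
```

I swung the hook out square and hung the small white basket on it, nearly upright and about 60 mm from the hinge; the job was handed in at about 24 s with the gripper clear and the bystanders visibly unmoved, but no verdict came back.

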